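# Clamp the glued cork tip of a shelf bumper

### The arm

A 6-joint arm with a two-finger parallel gripper is mounted at the origin on the work surface. World frame = base frame: x ahead of the robot, y to its left, z up, the work surface at z = 0. Lengths are in m, angles in rad, forces in N, time in s.
With the tool pointing down it reaches from about 0.225 to 0.875 m from the base axis. Payload 3.4 kg.
Tool frame: the origin (TCP) lies midway between the tips of the shut fingers; the grasp point (between the pads) lies 19 mm behind it; z points along the fingers, y is the line along which they close (so a half turn about z gives the same grasp; the last joint's range is limited). The gripper opens to 85 mm and grips with 20 to 120 N. Pads are 22 mm wide; open, the fingers measure 114 mm over their backs; the gripper's body (76 mm by 85 mm) begins 54 mm behind the grasp point. The pads swing forward as they close: fully open they stand 13 mm farther back than shut.
Start: joints at [-1.454, 0.276, 1.505, -0, 1.361, -0.121], TCP at [0.135, -0.559, 0.231] pointing down, gripper open.
Joint ranges: [-2.89, 2.89], [-0.75, 2.08], [0.22, 2.7], [-1.18, 4.32], [0.11, 2.71], [-2.7, 2.7]. Speed limits (rad/s): [2.57, 2.57, 3.14, 3.14, 3.14, 3.14].

### API

Orientations are given as a rotation vector (axis times angle).
In Python, from plant import r gives the robot as it stands. Calls block until the motion is done:
- r.goto(position, orientation): joint-space move of the TCP to a pose.
- r.move_straight(position, rot=None, rate=0.15): straight line of the TCP; rot=None keeps the orientation; rate is the mean speed in m/s.
- r.movej(angles): joint-space move.
- r.open_gripper() and r.clamp(grasp_force=None): open the fingers fully, or close them until they stop; grasp_force is the grip in N (None keeps the last).
- r.wait(seconds).
- r.ik(position, orientation): joint angles nearest the present ones, or None.
- r.observe(): the state.
- r.get_image(name): name is "scene" or "top" or "wrist"; returns the picture (480x640x3 uint8, red, green, blue); there is no depth.
- r.calibration(name): a dict with "camera_matrix" (3x3 intrinsics, pixels), "cam_to_world" (4x4, takes a point from camera to world coordinates); the wrist camera has in their place "mount" (4x4, takes a point from camera to tool coordinates, whose origin is the TCP and whose axes are the flange's). Camera axes: x right, y up, looking along -z (the intrinsics and any distortion apply to the point x, -y, -z); pixel columns grow to the right and rows downward; lengths in m; the calibration is good to about 2 mm. A picture is of the moment at which its call begins: read the wrist's pose just before it. calibration takes no time and is no camera call.
A pose or a line that the arm cannot do raises r.Unreachable and nothing moves.
- r.sign_off(): hands the job in; it is judged then, once.
Trained networks look in the newest picture that a camera, given by its name, has taken for a name from the list of things; names that differ only in an ending like _2 or _b are one class to them, and where a whole thing is asked for, a point or a joint stands for the part that bears it (a point fixed in the world has none). Each returns a list of dicts, best first, with "p" (0 to 1); they miss things now and then, are a little off and sometimes report something else, mostly with a low value. They report only what shows in the picture. A call takes as long as a camera call.
- r.silhouettes(camera, query): "mask" (480x640 bool, what is visible of it) and "xy" ([column, row] in pixels, amid what is visible of it).
The state is a dict: "time_s": time; "joint_pos": joint angles; "qvel": joint speeds; "joint_torque": joint torques, N m; "tool_pos": TCP position; "ee_rot": TCP orientation; "contact_force": force on the tool from outside, world axes, zero at the start; "wrist_torque": the same for the moment, N m; "grip_width": finger opening in m; "grip_force": force on a finger pad.
Only numpy, scipy, OpenCV 4.12 (cv2) and the standard library are available. Lean on these libraries where they do the work, as an engineer would, in place of code of your own. Each camera call takes 0.05 s, during which the arm holds its last target. There are 200 camera calls.

### The job

The cork tip of the wooden shelf bumper has just been glued on: stand the bumper flat on the clamp's board, squarely in line between the jaws with the cork facing the yellow pad, and let go of it. Then pump the orange trigger towards the black grip until the pad meets the cork, and squeeze gently on until the sprung pad is pressed about half-way in, never all the way, or the cork is crushed; finish while still holding the trigger squeezed. Move the jaw only by the trigger, and leave the other things on the bench where they are.

Things in the scene. Friction and masses are not known exactly. Their poses are not given: they have to be found in the camera images.
- clamp: One-hand bar clamp on a brown wooden board (380 x 100 x 12 mm) fixed to the bench. Origin: centre of the board's underside. Local x: the way the jaw travels, towards the fixed jaw; y across; z up. The board is bare between the jaws, its top at z = 12 mm
- jaw: Blue moving jaw, 50 mm wide, top 70 mm above the bench; its notched rod runs back through grip and trigger. Axes as clamp. Origin: on the board's top, centre line, under where the pad's face is when not pressed in. Starts at clamp x = 45 to 65 mm (100 to 120 mm open to the fixed jaw), travels to 120 mm. Stays where left (8 N friction)
- pad (a joint): How far the yellow pad on the front of the jaw is pressed back into the jaw against its spring, m: 0 free, 0.010 all the way (cork crushed). About 0.9 N per mm. Pad 40 mm wide (y), 32 mm high, 8 mm thick, 14 mm in front of the blue plate, on a red spring
- pad_face (a point): Centre of the yellow pad's face (the side towards the fixed jaw), 30 mm above the bench
- trigger: Orange upright plate sliding along clamp x, 14 mm thick, 32 wide, top 125 mm above the bench. Origin clamp x = -118 mm at rest, -98 fully squeezed; 3 to 5.4 N return spring. Pushed to +x: 0 to 6 mm of play, then a pawl carries the jaw mm for mm; going back it clicks over notches 6 mm apart and the jaw stays. Needs 13 N with the pad free, 20 N with it over half in
- trigger_face (a point): Centre of the trigger's rear face (the -x side, away from the grip), 107 mm above the bench; moves with the trigger. At rest 64 mm behind grip_face, fully squeezed 44 mm
- fixed_jaw (a point): Centre of the inner face of the dark steel fixed jaw, at clamp x = 165 mm, 30 mm above the bench. Jaw 60 mm wide, top 70 mm above the bench
- grip_face (a point): Front face (+x side, away from the trigger) of the black fixed grip post, 107 mm above the bench, at clamp x = -61 mm. Post 18 mm thick (x), 34 mm wide (y), top 125 mm above the bench. Trigger and grip fit between two fingers coming from above and closing along clamp x
- bumper: Shelf bumper, loose: white-painted wooden block with a brown cork tip on its -x end, 60 (x, of which cork 14) x 44 (y) x 36 mm (z), about 0.09 kg. Origin: centre of its underside; z up. It can be gripped across y. In the clamp it lies with its x along the clamp's x; the pad may push it along the board up to the fixed jaw
- cork_face (a point): Centre of the cork end face of the bumper, 18 mm above its underside
- tape_roll: Orange roll of tape lying flat, 104 mm across, 48 mm high, origin under its centre. Leave alone
- paint_can: Green paint can with a pale lid, 60 mm across, 140 mm high, origin under its centre. Leave alone
- screw_jar: Clear jar with red cap, 60 mm across, 75 mm high, origin under its centre. Leave alone
- carton: Cardboard carton 100 x 70 x 50 mm, origin under its centre. Leave alone

How it is judged:
On the way, in this order (a step that is already met when the one before it is completed fails the run):
1. the bumper stands flat on the board, in line between the jaws, cork towards the pad, and is let go (y of bumper in the frame of clamp between -0.012 and 0.012 m and z of bumper in the frame of clamp between 0.008 and 0.016 m and angle between the x axis of bumper and the x axis of clamp, either way round below 0.14 rad and angle between bumper's own z axis and vertical below 0.1 rad and contact force between each of the arm, the fingers and bumper below 0.2 N and x of cork_face in the frame of clamp below 0.111 m and linear speed of bumper below 0.01 m/s), for 0.2 s.
2. the pad has met the cork and begins to be pressed in (value of joint pad above 0.001 m and distance between pad_face and cork_face below 0.02 m), for 0.1 s.
At the end, for the whole second after the job is handed in: Bumper flat on the board, untouched, within 12 mm of the centre line, 8 degrees of square and 4 mm of the fixed jaw, cork on the pad (centres within 20 mm); pad pressed in 2.5 to 8 mm; fingers hold the trigger at least 3 mm in with over 2 N; jaw at rest (y of bumper in the frame of clamp between -0.012 and 0.012 m and z of bumper in the frame of clamp between 0.008 and 0.016 m and angle between the x axis of bumper and the x axis of clamp, either way round below 0.14 rad and angle between bumper's own z axis and vertical below 0.1 rad and contact force between each of the arm, the fingers and bumper below 0.2 N and distance between pad_face and cork_face below 0.02 m and value of joint pad between 0.0025 and 0.008 m and x of bumper in the frame of clamp above 0.131 m and x of trigger in the frame of clamp above -0.115 m and contact force between the fingers and trigger above 2 N and linear speed of jaw below 0.005 m/s); the arm keeps its last pose, push and grip.
It fails at once if the pad pressed all the way in (more than 9.3 mm): cork crushed (value of joint pad above 0.0093 m).
It fails at once if the robot pushes the jaw or pad itself (contact force between any of the fingers, the arm and jaw above 2 N).
It fails at once if another thing on the bench is moved by more than 30 mm (distance of any of tape_roll, paint_can, screw_jar, carton from where it was at the start of the episode above 0.03 m).
It also fails if it takes over 72 s, if anything falls off the work surface, if the arm or the gripper's body presses on something with over 40 N, if the wrist force passes 120 N, or if a joint passes its speed limit or range.

## Working session

There is one attempt and no reset: what is moved stays moved. The work goes in short steps, each a Python script; the robot and the scene stay as the last script left them, time stands still between calls to the robot, and variables do not carry over. Pictures are saved under pics/ and viewed, at most 10 in all, crops included, and the job is handed in when it is done.

```bash
ls; mkdir -p pics; python3 - <<'E'
from plant import r
import cv2,numpy as np
np.set_printoptions(precision=4,suppress=True)
for n in("scene","top"):
    im=r.get_image(n); cv2.imwrite(f"pics/{n}0.png",im[:,:,::-1])
    c=r.calibration(n); print(n,c)
    for q in("clamp","jaw","trigger","bumper","cork_face","pad_face","tape_roll","paint_can","screw_jar","carton"):
        for d in r.silhouettes(n,q)[:2]: print(q,round(d["p"],2),d["xy"],d["mask"].sum())
print(r.calibration("wrist")); print(r.observe())
E
```

```text
pics
scene {'camera_matrix': array([[495.2788,   0.    , 325.5515],
       [  0.    , 495.2788, 237.0823],
       [  0.    ,   0.    ,   1.    ]]), 'cam_to_world': array([[ 0.2778, -0.7406,  0.6118,  1.1645],
       [ 0.9605,  0.2026, -0.1908, -0.194 ],
       [ 0.0174,  0.6407,  0.7676,  0.871 ],
       [ 0.    ,  0.    ,  0.    ,  1.    ]])}
clamp 0.86 [355.5, 298.3] 8728
jaw 0.62 [360.8, 296.5] 1311
trigger 0.74 [310.2, 308.7] 437
trigger 0.71 [150.7, 250.2] 1887
bumper 0.98 [265.0, 238.7] 728
cork_face 0.72 [259.8, 238.4] 685
pad_face 0.5 [381.9, 286.0] 136
tape_roll 0.56 [151.8, 247.0] 1915
paint_can 0.88 [483.2, 175.3] 1469
paint_can 0.47 [507.6, 231.7] 1030
screw_jar 0.56 [506.6, 233.2] 976
carton 0.75 [109.1, 324.5] 2332
top {'camera_matrix': array([[479.0794,   0.    , 322.8276],
       [  0.    , 479.0794, 236.0907],
       [  0.    ,   0.    ,   1.    ]]), 'cam_to_world': array([[ 0.0176,  0.9851, -0.1711,  0.3509],
       [-0.9998,  0.0158, -0.0119, -0.0284],
       [-0.009 ,  0.1713,  0.9852,  1.2425],
       [ 0.    ,  0.    ,  0.    ,  1.    ]])}
clamp 0.6 [298.3, 199.
[... 520 characters left out ...]
 1.    ]]), 'mount': array([[ 0.0005,  0.9641,  0.2656,  0.067 ],
       [ 1.    , -0.0007,  0.0005,  0.0001],
       [ 0.0007,  0.2656, -0.9641, -0.1438],
       [ 0.    ,  0.    ,  0.    ,  1.    ]])}
{'time_s': 1.1, 'joint_pos': array([-1.4539,  0.2759,  1.5049,  0.    ,  1.3607, -0.121 ]), 'qvel': array([-0.0002, -0.0017,  0.0006,  0.0011, -0.0017,  0.002 ]), 'joint_torque': array([  0.0003, -41.6673, -24.6105,   0.0002,   0.0002,  -0.    ]), 'tool_pos': array([ 0.1355, -0.5589,  0.2313]), 'ee_rot': array([3.1193, 0.3727, 0.    ]), 'contact_force': array([ 0.3058,  0.469 , -0.3189]), 'wrist_torque': array([-0.0079,  0.0008,  0.0092]), 'grip_force': 0.0, 'grip_width': 0.08529844638902134}
```

View pics/scene0.png

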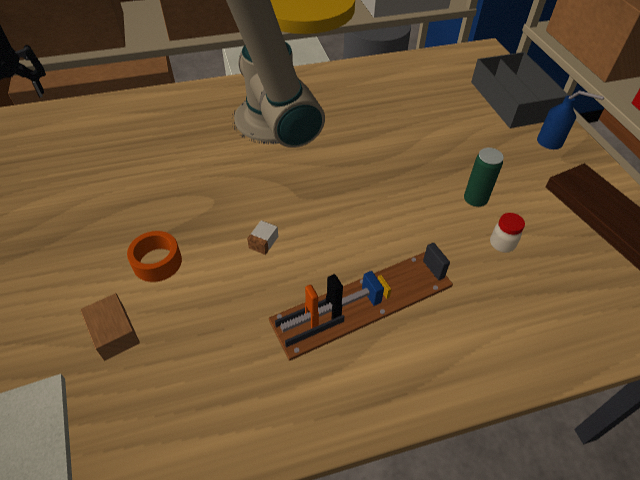

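View pics/top0.png

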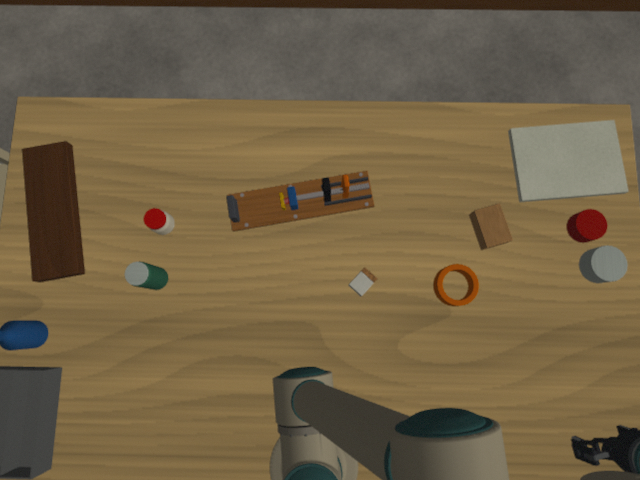

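The pictures show the clamp at scene (360,300) / top (300,200), with its fixed jaw on the +y side. The bumper is at top (362,282), its cork pointing to the upper right, away from the robot. The tape, can, jar and carton are well clear. Next I'll fit poses from the masks.

```bash
cat > h.py <<'E'
from plant import r
import numpy as np, cv2
from scipy.optimize import minimize
from scipy.spatial.transform import Rotation as Ro
np.set_printoptions(precision=4,suppress=True)
def snap(n,save=None):
    """-> name, K, world-from-camera, image"""
    c=r.calibration(n)
    if n=="wrist":
        o=r.observe(); T=np.eye(4); T[:3,:3]=Ro.from_rotvec(o["ee_rot"]).as_matrix(); T[:3,3]=o["tool_pos"]; T=T@c["mount"]
    else: T=c["cam_to_world"]
    im=r.get_image(n)
    if save: cv2.imwrite("pics/"+save,im[:,:,::-1])
    return n,c["camera_matrix"],T,im
def proj(K,T,P):
    q=(np.asarray(P)-T[:3,3])@T[:3,:3]; q=q*[1,-1,-1]; p=q@K.T; return p[:,:2]/p[:,2:]
def ray(K,T,uv,z):
    d=np.linalg.inv(K)@[uv[0],uv[1],1]; d=T[:3,:3]@(d*[1,-1,-1]); return T[:3,3]+d*(z-T[2,3])/d[2]
def box(x0,x1,w,z0,z1): return np.array([[x,y,z] for x in(x0,x1) for y in(-w/2,w/2) for z in(z0,z1)])
def to_w(pose,P):
    c,s=np.cos(pose[2]),np.sin(pose[2]); return np.asarray(P)@np.array([[c,s,0],[-s,c,0],[0,0,1]])+[pose[0],pose[1],0]
BUMP=[box(-.03,.03,.044,0,.036)]
CLAMP=[box(-.19,.19,.1,0,.012),box(.165,.177,.06,.012,.07),box(-.079,-.061,.034,.012,.125),box(-.125,-.111,.032,.012,.125)]
def fit(views,boxes,p0):
    """views: (K,T,mask) list; best x,y,yaw by outline overlap"""
    def loss(p):
        L=0
        for K,T,m in views:
            a=np.zeros(m.shape,np.uint8)
            for b in boxes:
                h=cv2.convexHull(proj(K,T,to_w(p,b)).astype(np.float32))
                cv2.fillConvexPoly(a,np.round(h*16).astype(np.int32),1,cv2.LINE_8,4)
            a=a>0; L+=1-(a&m).sum()/(a|m).sum()
        return L/len(views)
    best=None
    for _ in range(3):
        sx=np.array([p0]+[np.array(p0)+d for d in np.diag([.012,.012,.15])])
        s=minimize(loss,p0,method="Nelder-Mead",options=dict(initial_simplex=sx,xatol=1e-4,fatol=1e-4)); p0=s.x
    return s.x,s.fun
def mask(n,*qs):
    m=np.zeros((480,640),bool)
    for q in qs:
        d=r.silhouettes(n,q)
        if d: m|=d[0]["mask"]
    return m
def down(ang):
    """tool z down, tool y (closing line) at world angle ang"""
    y=np.array([np.cos(ang),np.sin(ang),0]); z=np.array([0,0,-1.]); return Ro.from_matrix(np.c_[np.cross(y,z),y,z]).as_rotvec()
E
python3 - <<'E'
from h import *
vb=[];vc=[]
for n in("scene","top"):
    _,K,T,im=snap(n)
    vb.append((K,T,mask(n,"bumper"))); m=mask(n,"clamp","jaw")
    d=[e["mask"] for e in r.silhouettes(n,"trigger") if cv2.dilate(m.astype(np.uint8),np.ones((9,9)))[e["mask"]].any()]
    vc.append((K,T,m|d[0] if d else m))
    print(n,ray(K,T,[265,238] if n=="scene" else [362,281],.02))
K,T=vb[1][:2]; b0=ray(K,T,[362,281],.02); 
a,b=ray(K,T,[370,189],.012),ray(K,T,[230,212],.012)
c0=[*((a+b)/2)[:2],np.arctan2(*(b-a)[[1,0]])]
f,c=ray(K,T,[361,284],.036),ray(K,T,[371,273],.02)
y0=np.arctan2(*(f-c)[[1,0]])
print("init",b0,y0,c0)
for v in(vb[:1],vb[1:],vb): print("b",fit(v,BUMP,[*b0[:2],y0]))
for v in(vc[:1],vc[1:],vc): print("c",fit(v,CLAMP,c0))
for x in("tape_roll","paint_can","screw_jar","carton"): print(x,ray(K,T,r.silhouettes("top",x)[0]["xy"],.03)[:2])
E
```

```text
scene [ 0.4532 -0.1134  0.02  ]
top [ 0.4487 -0.1154  0.02  ]
init [ 0.4487 -0.1154  0.02  ] 2.4118680827390406 [np.float64(0.6591630050052582), np.float64(0.04797221990653412), np.float64(1.7536934714707688)]
b (array([ 0.4481, -0.1184,  2.4648]), np.float64(0.09715025906735753))
b (array([ 0.4464, -0.1158,  2.4557]), np.float64(0.06465517241379315))
b (array([ 0.4462, -0.1161,  2.3731]), np.float64(0.09162309437249005))
c (array([0.6597, 0.0478, 1.7697]), np.float64(0.06561679790026242))
c (array([0.6588, 0.0518, 1.7645]), np.float64(0.03710310381733861))
c (array([0.659 , 0.0498, 1.7648]), np.float64(0.05493003335166019))
tape_roll [ 0.4509 -0.3794]
paint_can [0.4485 0.4371]
screw_jar [0.5985 0.4139]
carton [ 0.5983 -0.4382]
```

```bash
python3 - <<'E'
from h import *
C=[.659,.0505,1.7648]
print(r.observe()["time_s"])
vc=[]
r.goto([.60,.03,.28],down(C[2]+np.pi/2-2*np.pi))
_,K,T,im=snap("wrist","wc.png")
m=mask("wrist","clamp","jaw","trigger"); c,l=fit([(K,T,m)],CLAMP,C); print("c",c,l)
for q in("jaw","pad_face","trigger"):
    for d in r.silhouettes("wrist",q)[:2]:
        w=ray(K,T,d["xy"],.05); e=w[:2]-c[:2]; print(q,d["p"],d["xy"],e@[np.cos(c[2]),np.sin(c[2])],e@[-np.sin(c[2]),np.cos(c[2])])
r.goto([.4465,-.117,.2],down(2.43+np.pi/2-2*np.pi))
_,K,T,im=snap("wrist","wb.png")
print("b",fit([(K,T,mask("wrist","bumper"))],BUMP,[.4465,-.117,2.43]))
print(r.observe()["time_s"],r.observe()["joint_pos"])
a=cv2.imread("pics/wc.png");b=cv2.imread("pics/wb.png")
cv2.imwrite("pics/wcb.png",cv2.resize(np.vstack([a,b]),None,fx=.62,fy=.62))
E
```

```text
1.8Traceback (most recent call last):
  File "<stdin>", line 5, in <module>
plant.Unreachable: the arm cannot take that pose within its joint ranges
```

```bash
python3 - <<'E'
from h import *
for P in([.6,.03,.28],[.636,.17,.03],[.635,.17,.2],[.685,-.084,.1],[.4465,-.117,.2]):
    for a in(-2.947,.194,-2.28,.86,1.765,-1.377):
        print(P,a,r.ik(P,down(a)))
E
```

```text
[0.6, 0.03, 0.28] -2.947 None
[0.6, 0.03, 0.28] 0.194 [-0.0658  0.2933  1.3604 -0.      1.4878 -0.2598]
[0.6, 0.03, 0.28] -2.28 [-0.0658  0.2933  1.3604 -0.      1.4878  2.2142]
[0.6, 0.03, 0.28] 0.86 [-0.0658  0.2933  1.3604 -0.      1.4878 -0.9258]
[0.6, 0.03, 0.28] 1.765 [-0.0658  0.2933  1.3604 -0.      1.4878 -1.8308]
[0.6, 0.03, 0.28] -1.377 [-0.0658  0.2933  1.3604 -0.      1.4878  1.3112]
[0.636, 0.17, 0.03] -2.947 None
[0.636, 0.17, 0.03] 0.194 [ 0.1556  0.5555  1.5829 -0.      1.0032 -0.0384]
[0.636, 0.17, 0.03] -2.28 [ 0.1556  0.5555  1.5829 -0.      1.0032  2.4356]
[0.636, 0.17, 0.03] 0.86 [ 0.1556  0.5555  1.5829 -0.      1.0032 -0.7044]
[0.636, 0.17, 0.03] 1.765 [ 0.1556  0.5555  1.5829 -0.      1.0032 -1.6094]
[0.636, 0.17, 0.03] -1.377 [ 0.1556  0.5555  1.5829 -0.      1.0032  1.5326]
[0.635, 0.17, 0.2] -2.947 None
[0.635, 0.17, 0.2] 0.194 [ 0.1558  0.4167  1.3672 -0.      1.3577 -0.0382]
[0.635, 0.17, 0.2] -2.28 [ 0.1558  0.4167  1.3672 -0.      1.3577  2.4358]
[0.635, 0.17, 0.2] 0.86 [ 0.1558  0.4167  1.3672 -0.      1.3577 -0.7042]
[0.635, 0.17, 0.2] 1.765 [ 0.1558
[... 304 characters left out ...]

[0.685, -0.084, 0.1] 0.86 [-0.2227  0.5322  1.4258 -0.      1.1836 -1.0827]
[0.685, -0.084, 0.1] 1.765 [-0.2227  0.5322  1.4258 -0.      1.1836 -1.9877]
[0.685, -0.084, 0.1] -1.377 [-0.2227  0.5322  1.4258 -0.      1.1836  1.1543]
[0.4465, -0.117, 0.2] -2.947 [-0.4072  0.1262  1.7835 -0.      1.2318  2.5398]
[0.4465, -0.117, 0.2] 0.194 [-0.4072  0.1262  1.7835 -0.      1.2318 -0.6012]
[0.4465, -0.117, 0.2] -2.28 [-0.4072  0.1262  1.7835 -0.      1.2318  1.8728]
[0.4465, -0.117, 0.2] 0.86 [-0.4072  0.1262  1.7835 -0.      1.2318 -1.2672]
[0.4465, -0.117, 0.2] 1.765 [-0.4072  0.1262  1.7835 -0.      1.2318 -2.1722]
[0.4465, -0.117, 0.2] -1.377 [-0.4072  0.1262  1.7835 -0.      1.2318  0.9698]
```

```bash
python3 - <<'E'
from h import *
C=[.659,.0505,1.7648]
r.goto([.655,.04,.28],down(C[2]-np.pi/2))
_,K,T,im=snap("wrist","wc.png")
m=mask("wrist","clamp","jaw","trigger"); c,l=fit([(K,T,m)],CLAMP,C); print("c",c,l)
for q in("jaw","pad_face","trigger"):
    for d in r.silhouettes("wrist",q)[:2]:
        w=ray(K,T,d["xy"],.05); e=w[:2]-c[:2]; print(q,d["p"],d["xy"],e@[np.cos(c[2]),np.sin(c[2])],e@[-np.sin(c[2]),np.cos(c[2])])
def ov(im,boxes,p):
    im=im[:,:,::-1].copy()
    for b in boxes: cv2.polylines(im,[np.round(cv2.convexHull(proj(K,T,to_w(p,b)).astype(np.float32))).astype(np.int32)],True,(255,255,0),1)
    return im
A=ov(im,CLAMP,c)
r.goto([.4465,-.117,.2],down(2.43-np.pi/2))
_,K,T,im=snap("wrist","wb.png")
b,l=fit([(K,T,mask("wrist","bumper"))],BUMP,[.4465,-.117,2.43]); print("b",b,l)
print(r.observe()["time_s"])
B=ov(im,BUMP,b)
cv2.imwrite("pics/wcb.png",cv2.resize(np.vstack([A,B]),None,fx=.62,fy=.62))
E
```

```text
c [0.6588 0.0521 1.7609] 0.028958876924773058
jaw 0.82 [317.0, 187.7] 0.01192403175853484 0.0049058865210935415
pad_face 0.77 [320.6, 157.6] 0.04440556364487322 0.0011361433105620924
trigger 0.58 [321.7, 162.0] 0.039756943621301784 -9.33813377364684e-05
trigger 0.57 [320.5, 315.2] -0.14458175885451446 -6.18272929024355e-05
b [ 0.4462 -0.1152  2.435 ] 0.02808112324492984
6.1083
```

View pics/wcb.png

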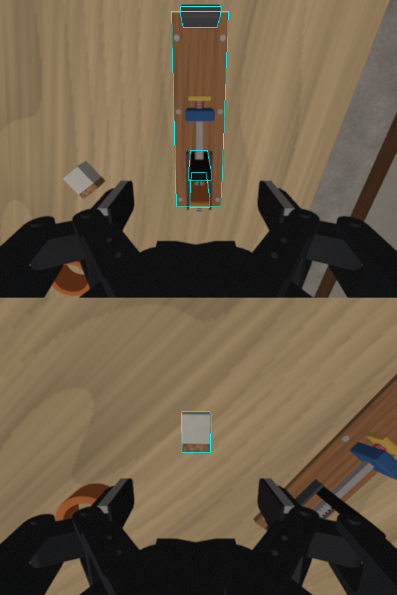

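```bash
cat >> h.py <<'E'
C=np.array([.6588,.0518,1.762])
def cw(x,y,z): return to_w(C,[[x,y,z]])[0]
CR=down(C[2]-np.pi/2)
E
python3 - <<'E'
from h import *
b=[.4463,-.1155,2.435]; R=down(b[2]-np.pi/2)
r.goto([b[0],b[1],.1],R)
r.move_straight([b[0],b[1],.005])
r.clamp(30); o=r.observe(); print(o["grip_width"],o["grip_force"],o["tool_pos"])
r.move_straight([b[0],b[1],.16])
r.goto(cw(.124,0,.16),CR)
o=r.observe(); print(o["grip_width"],o["tool_pos"],o["time_s"])
r.move_straight(cw(.124,0,.05)); 
r.move_straight(cw(.124,0,.0185),rate=.04)
o=r.observe(); print(o["contact_force"],o["tool_pos"])
E
```

```text
0.04340810685739582 30.598416924476624 [ 0.4469 -0.1157  0.0058]
0.04347791348855773 [0.6348 0.1726 0.1595] 10.325
[-0.5805 -0.3041 -0.3223] [0.6355 0.1736 0.0186]
```

```bash
python3 - <<'E'
from h import *
z=.0185
while z>.014:
    z-=.0005; r.move_straight(cw(.124,0,z),rate=.01); f=r.observe()["contact_force"][2]
    if f>1.5: break
print(z,f)
r.open_gripper(); r.move_straight(cw(.124,0,.1)); r.goto(cw(.06,0,.25),CR)
_,K,T,im=snap("wrist","wp.png")
bp,l=fit([(K,T-np.array([[0]*4]*2+[[0,0,0,.012]]+[[0]*4]),mask("wrist","bumper"))],BUMP,[*cw(.124,0,0)[:2],C[2]])
e=bp[:2]-C[:2]; c,s=np.cos(C[2]),np.sin(C[2]); print("bumper in clamp",e@[c,s],e@[-s,c],bp[2]-C[2],l)
d=r.silhouettes("wrist","pad_face")[0]; w=ray(K,T,d["xy"],.046); e=w[:2]-C[:2]; print("pad",d["p"],e@[c,s],e@[-s,c]); ys=np.where(d["mask"])
print(r.observe()["time_s"])
cv2.imwrite("pics/wp2.png",im[0:400,100:540,::-1])
E
```

```text
0.017499999999999998 1.7304616482959396
bumper in clamp 0.12447870615253329 5.748145773809605e-05 -0.0074791380493335335 0.026530612244897944
pad 0.55 0.04947524296186525 -0.0002792998595634229
14.675
```

View pics/wp2.png

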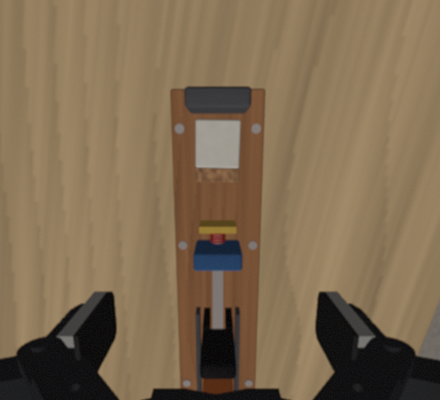

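```bash
cat >> h.py <<'E'
cx=np.array([np.cos(C[2]),np.sin(C[2])])
Z=.098
def st():
    o=r.observe(); return (o["tool_pos"][:2]-C[:2])@cx, -o["contact_force"][:2]@cx, o["time_s"]
def push(x,rate=.02):
    r.move_straight(cw(x,0,Z),rate=rate); return st()
E
python3 - <<'E'
from h import *
r.goto(cw(-.165,0,.2),CR); r.clamp(20); r.move_straight(cw(-.165,0,Z)); print(st())
push(-.142,.05)
x=-.142
for i in range(24):
    x+=.001; s=push(x); print("%.4f %.4f %.1f %.1f"%(x,*s))
    if s[1]>19: break
E
```

```text
(np.float64(-0.1654211852534551), np.float64(-1.0119018895786547), 17.1917)
-0.1410 -0.1412 0.5 18.1
-0.1400 -0.1401 0.3 18.3
-0.1390 -0.1390 0.4 18.6
-0.1380 -0.1385 1.3 18.8
-0.1370 -0.1384 4.1 19.1
-0.1360 -0.1383 6.8 19.3
-0.1350 -0.1382 8.6 19.6
-0.1340 -0.1378 10.4 19.8
-0.1330 -0.1372 10.7 20.1
-0.1320 -0.1363 10.8 20.3
-0.1310 -0.1354 11.7 20.6
-0.1300 -0.1344 12.1 20.8
-0.1290 -0.1335 10.1 21.1
-0.1280 -0.1326 11.3 21.3
-0.1270 -0.1316 11.0 21.6
-0.1260 -0.1306 10.7 21.8
-0.1250 -0.1297 11.8 22.1
-0.1240 -0.1288 10.7 22.3
-0.1230 -0.1278 12.0 22.6
-0.1220 -0.1268 12.2 22.8
-0.1210 -0.1259 12.4 23.1
-0.1200 -0.1249 12.1 23.3
-0.1190 -0.1240 12.6 23.6
-0.1180 -0.1231 13.3 23.8
```

```bash
python3 - <<'E'
from h import *
print(push(-.1136)); print(push(-.1415,.08))
x=-.1365
push(x,.05)
while x<-.1138:
    x+=.002; s=push(x,.03); print("%.4f %.4f %.1f %.1f"%(x,*s))
    if s[1]>16.5: break
print(push(-.145,.08)); r.move_straight(cw(-.15,0,.2),rate=.3)
r.goto(cw(.06,0,.25),CR)
_,K,T,im=snap("wrist","wq.png")
for q in("pad_face","jaw","bumper"):
  for d in r.silhouettes("wrist",q)[:1]:
    v,u=np.where(d["mask"]); print(q,d["p"],d["xy"],[ (ray(K,T,[d["xy"][0],k],.046)[:2]-C[:2])@cx for k in (v.min(),v.max())])
print(st())
cv2.imwrite("pics/wq2.png",cv2.resize(im[60:300,200:440,::-1],None,fx=2,fy=2))
E
```

```text
(np.float64(-0.11863825783121468), np.float64(12.77488393042605), 24.1667)
(np.float64(-0.14085162263916953), np.float64(0.17060341360181594), 24.6667)
-0.1345 -0.1367 7.5 25.2
-0.1325 -0.1356 9.8 25.4
-0.1305 -0.1340 10.7 25.7
-0.1285 -0.1322 10.3 25.9
-0.1265 -0.1303 10.9 26.2
-0.1245 -0.1284 11.4 26.4
-0.1225 -0.1265 12.3 26.7
-0.1205 -0.1246 11.4 26.9
-0.1185 -0.1227 11.9 27.2
-0.1165 -0.1208 12.3 27.4
-0.1145 -0.1189 12.8 27.7
-0.1125 -0.1184 15.6 27.9
(np.float64(-0.14419242286048725), np.float64(0.456083463160056), 28.475)
pad_face 0.77 [319.0, 189.2] [np.float64(0.08997511801619856), np.float64(0.06612952332306198)]
jaw 0.89 [314.9, 221.6] [np.float64(0.08895409530236012), np.float64(-0.012184889949375163)]
bumper 0.84 [317.2, 149.9] [np.float64(0.15476137441418888), np.float64(0.09504417311848906)]
(np.float64(0.05819452089287549), np.float64(-0.6321174503886384), 30.0333)
```

View pics/wq2.png

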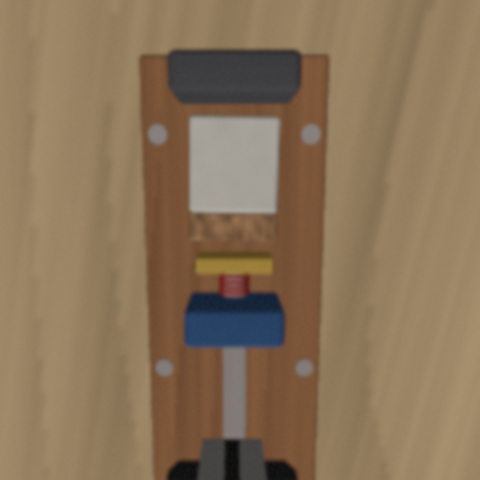

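```bash
python3 - <<'E'
from h import *
r.goto(cw(-.165,0,.2),CR); r.move_straight(cw(-.165,0,Z),rate=.2); push(-.1415,.08); push(-.1365,.04)
x=-.1365
def run(lim,xa,step):
    global x
    while 1:
        x+=step; s=push(x,.02); print("%.4f %.4f %.1f %.1f"%(x,*s))
        if s[1]>lim or s[0]>xa: break
run(14.5,-.1255,.002)
push(-.1415,.08); x=-.1365; push(x,.04)
run(14.2,-.120,.001)
E
```

```text
-0.1345 -0.1368 5.5 32.6
-0.1325 -0.1361 9.0 32.8
-0.1305 -0.1348 10.1 33.1
-0.1285 -0.1332 11.4 33.3
-0.1265 -0.1313 10.7 33.6
-0.1245 -0.1294 12.0 33.8
-0.1225 -0.1276 10.8 34.1
-0.1205 -0.1258 12.5 34.3
-0.1185 -0.1240 12.4 34.6
-0.1355 -0.1365 6.2 35.5
-0.1345 -0.1364 8.4 35.8
-0.1335 -0.1362 8.6 36.0
-0.1325 -0.1359 11.1 36.3
-0.1315 -0.1352 12.0 36.5
-0.1305 -0.1343 11.8 36.8
-0.1295 -0.1333 11.1 37.0
-0.1285 -0.1324 11.0 37.3
-0.1275 -0.1315 10.8 37.5
-0.1265 -0.1306 12.2 37.8
-0.1255 -0.1299 12.7 38.0
-0.1245 -0.1292 12.8 38.3
-0.1235 -0.1285 13.8 38.5
-0.1225 -0.1278 15.0 38.8
```

```bash
python3 - <<'E'
from h import *
for x in(-.1215,-.1205,-.1197):
    s=push(x,.02); print("%.4f %.4f %.1f %.1f"%(x,*s))
r.wait(.7); print(st())
n,K,T,im=snap("scene","s2.png"); 
cv2.imwrite("pics/s2c.png",cv2.resize(im[200:380,250:490,::-1],None,fx=3,fy=3,interpolation=cv2.INTER_CUBIC))
E
```

```text
-0.1215 -0.1271 15.4 39.0
-0.1205 -0.1264 15.9 39.3
-0.1197 -0.1259 15.8 39.5
(np.float64(-0.12592402995972998), np.float64(17.008944386195758), 40.2417)
```

View pics/s2c.png

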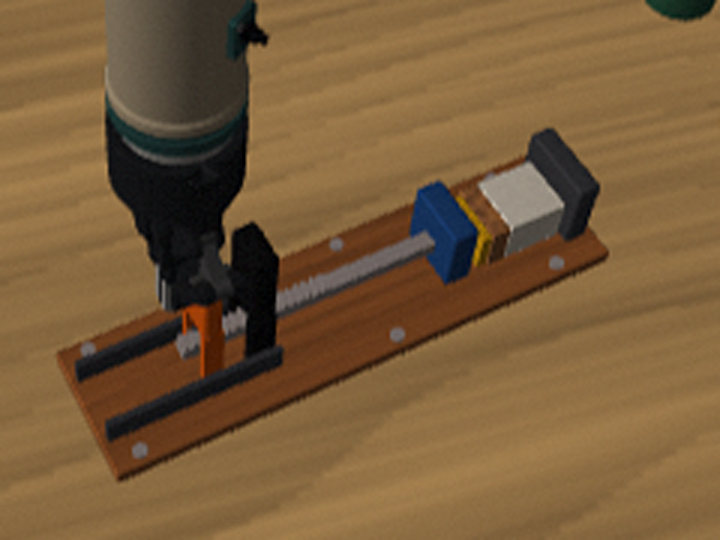

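The picture shows the bumper square against the fixed jaw and the pad on the cork. The force and travel both put the pad about 5 mm in, with the trigger held roughly 12 mm squeezed.

```bash
python3 -c "
from plant import r
print(r.sign_off())"
```

```text
the job is handed in; nothing more can be done
None
```

I've handed the job in with the bumper flat and square against the fixed jaw, the pad pressed an estimated 5 mm into its travel on the cork, and the trigger still held about 12 mm in; no verdict came back, and the pad depth is judged from push force and travel, not measured directly.

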